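# Seat a loaded fixture plate on its locating pins and lock it

### The arm

A 6-joint arm with a two-finger parallel gripper is mounted at the origin on a cart in front of the work surface, level with it; the furniture and walls round the work are solid. World frame = base frame: x ahead of the robot, y to its left, z up, the work surface at z = 0. Lengths are in mm, angles in rad, forces in N, time in s.
With the tool pointing down it reaches from about 375 to 975 mm from the base axis. Payload 3.8 kg.
Tool frame: the origin (TCP) lies at the very end of the fingers, on their centre line; the grasp point (between the pads) lies 19 mm behind it; z points along the fingers, x is the direction in which the jaws open and shut, and the axes are right-handed (so a half turn about z gives the same grasp; the last joint's range is limited). The gripper opens to 88 mm and grips with 3 to 60 N. Pads are 18 mm wide; open, the fingers measure 123 mm over their backs; the gripper's body (75 mm by 187 mm) begins 45 mm behind the grasp point.
Start: joints at [-1.229, 0.264, 1.604, -0, 1.274, -0.037], TCP at [249.613, -627.145, 238.706] pointing down, gripper open.
Joint ranges: [-2.63, 2.63], [-0.94, 2.18], [0.31, 2.57], [-1.31, 4.45], [0, 2.66], [-2.55, 2.55]. Speed limits (rad/s): [2.57, 2.57, 3.14, 3.14, 3.14, 3.14].

### API

Orientations are given as a rotation vector (axis times angle).
In Python, from plant import r, vision, ticket gives the robot as it stands.
- The arm moves only by the tool carry_out, never from a script. Its arguments are lists of equal length, an entry for each row: "turn": the turn, a rotation vector about the world's x, y, z in rad, a list of three; "travel": the shift along the world's x, y, z in mm, a list of three; "fingers": the closure, from 0 (fully open) to 1 (shut). In form: {"turn": [[rx, ry, rz], ...], "travel": [[tx, ty, tz], ...], "fingers": [fingers, ...]}. A call has 1 to 12 rows; each row shifts and turns the commanded pose from where the row before left it; what a row does not reach is not made up. A row lasts 1/10 s, in which the tool goes at most 50 mm and 8.59 degrees, less where a joint would pass 70% of its speed; a pose out of reach is approached as far as the arm can. A call with a gripper value outside its range is refused whole. The fingers move at their own pace and stop on an object; "newtons" is the grip in N (left out, the last holds). Time passes only in rows, so rows that do not move let the fingers close. It gives the time, the measured TCP pose, the force and the opening at its end, in the units of the state.
- r.sense(): the state, without advancing time (a new reading comes with each control period).
- vision.capture(name): name is "side" or "top" or "wrist"; returns the picture (480x640x3 uint8, blue, green, red); there is no depth.
- vision.camera_params(name): a dict with "camera_matrix" (3x3 intrinsics, pixels), "dist" ([k1, k2, p1, p2, k3] as OpenCV has them; the pictures are not rectified), "eye" and "attitude" of the camera in the world. Camera axes: x right, y up, looking along -z (the intrinsics and any distortion apply to the point x, -y, -z); pixel columns grow to the right and rows downward; lengths in mm; the calibration is good to about 2 mm. A picture is of the moment at which its call begins: read the wrist's pose just before it. camera_params takes no time and is no camera call; for the wrist camera it gives the pose at the moment of the call.
- ticket.close_job(): hands the job in, once; it reports no verdict.
The state is a dict: "time": time; "joints": joint angles; "qd": joint speeds; "effort": joint torques, N m; "position": TCP position; "tcp_rot": TCP orientation; "contact_force": force on the tool from outside, world axes, zero at the start; "ft_torque": the same for the moment, N m; "gripper_width": opening from 0.0 (shut) to 1.0 (fully open).
Only numpy, scipy, OpenCV 4.12 (cv2) and the standard library are available. Lean on these libraries where they do the work, as an engineer would, in place of code of your own. Each camera call takes 0.05 s, during which the arm holds its last target.

### The job

The aluminium fixture plate has been set down crooked and rides on top of the two locating pins of the sub-plate. Push it sideways, with its housing left in the nest, until both holes drop over the pins and the plate lies flat, then push the swing clip round over the plate's edge to its stop. This is all done by pushing with the fingers: nothing may be lifted, the housing must not be touched, and the loose parts round the sub-plate stay where they are.

Things in the scene. Friction and masses are not known exactly. Their poses are not given: they have to be found in the camera images.
- base_plate: fixed grey steel sub-plate, 200 (its x) x 270 (its y) x 12 mm, on the cabinet top. Origin: centre of its underside, z = 0; its top is at z = 12 mm. Its x axis points away from the robot, y to the left. Two 12 mm pins stand 8 mm above its top at x = +25, y = +55 and -55 mm; their upper 4.5 mm tapers to a 5 mm wide nose
- left_pin (a point): the left locating pin (y = +55 mm), on its axis at the level of the sub-plate's top; axes as the sub-plate's
- right_pin (a point): the right locating pin (y = -55 mm), on its axis at the level of the sub-plate's top
- fixture_plate: loose aluminium plate 120 (its x) x 160 (its y) x 10 mm, 0.55 kg; two 13.6 mm through holes at x = +25, y = +55 and -55 mm. Origin: centre of its underside; seated, it lies on the sub-plate's centre, axes parallel, top at z = 22 mm. Starts up to 45 mm and 0.12 rad off, to the left, far side on the pins, near edge on the sub-plate. A few N slide it; it drops when both holes are within some 4 mm of the pins
- left_hole (a point): centre of the fixture plate's left hole, at the underside of the plate
- right_hole (a point): centre of the fixture plate's right hole, at the underside of the plate
- nest (a point): centre of the nest on the top face of the fixture plate (x = -22, y = 0 mm of the plate): a dark ring, 62 mm outside, 50 mm bore, 7 mm high. Behind it, between the holes, the plate's top is bare and can be pressed
- nest_housing: turned aluminium housing, 46 mm in diameter, 38 mm high, standing loose in the nest on the fixture plate; not to be touched. Origin: centre of its underside
- swing_clip (a joint): angle of the steel swing clip on its pivot: 0 parked, its nose 0.35 rad to the right of the sub-plate's x axis; grows counter-clockwise from above; 1.92 at its stop, nose then along the sub-plate's +y, some 15 mm over the seated plate's edge. Starts at 0 to 0.5, stays where left; 2 N at its pin turns it. Arm 14 mm wide, 47 mm long, z = 23.5 to 29.5 mm: it strikes a plate that rides on the pins
- clip_pivot (a point): the clip's pivot axis at z = 29.5 mm; fixed to the sub-plate at its x = +35, y = -112 mm (a screw head there reaches z = 34 mm)
- clip_pin (a point): top centre of the clip's upright push pin, 28 mm from the pivot along the arm; the pin is 8 mm thick with an 11 mm head, and stands from z = 29.5 to z = 49.5 mm
- flanged_bush: loose bystander left of the sub-plate: turned bush with a flange, 46 mm wide, 34 mm high; origin under its centre
- spare_housing: loose bystander left of the sub-plate: turned housing, 46 mm in diameter, 36 mm high; origin under its centre
- check_block: loose bystander right of the sub-plate: frosted clear check block 30 x 30 x 40 mm, standing; origin under its centre
- gauge_block: loose bystander right of the sub-plate: gauge block lying flat, 35 x 20 x 9 mm; origin under its centre
- key: loose bystander in front of the sub-plate: steel parallel key 8 x 32 x 8 mm; origin under its centre

How it is judged (in metres and radians):
On the way, in this order (a step that is already met when the one before it is completed fails the run):
1. both holes have dropped over the pins and the plate lies on the sub-plate (distance between left_hole and left_pin below 0.0025 m and distance between right_hole and right_pin below 0.0025 m), for 0.2 s.
2. the swing clip is over the plate's edge (value of joint swing_clip above 1.6 rad), for 0.1 s.
At the end, for the whole second after the job is handed in: Both holes are within 2.5 mm of their pins (height included), the plate is level within 0.02 rad and at rest, the clip stands at 1.6 rad or more (stop at 1.92), and the housing stands upright in its nest (all of step 1 and angle between fixture_plate's own z axis and vertical below 0.02 rad and value of joint swing_clip above 1.6 rad and horizontal distance between nest_housing and nest below 0.006 m and angle between nest_housing's own z axis and vertical below 0.05 rad and linear speed of fixture_plate below 0.01 m/s); the robot touches nothing.
It fails at once if the fixture plate is lifted or tipped (a hole rises more than 12 mm above the pins' tops, or the plate tilts over 0.25 rad) (height (world z) of any of left_hole, right_hole, fixture_plate above 0.032 m or angle between fixture_plate's own z axis and vertical above 0.25 rad).
It fails at once if the fingers touch the housing in the nest (contact force between the fingers and nest_housing above 1 N).
It fails at once if the housing leaves its nest (z of nest_housing in the frame of fixture_plate above 0.02 m or distance between nest_housing and nest above 0.015 m).
It fails at once if one of the loose parts round the sub-plate is lifted or moved more than 20 mm (distance of any of flanged_bush, spare_housing, check_block, gauge_block, key from where it was at the start of the episode above 0.02 m).
It also fails if it takes over 67 s, if anything falls off the work surface, if the arm or the gripper's body presses on something with over 40 N, if the wrist force passes 120 N, or if a joint passes its speed limit or range.

## Working session

There is one attempt and no reset: what is moved stays moved. The work goes in short steps, Python scripts to look and compute and a tool call to move; the robot and the scene stay as the last step left them, time stands still between calls to the robot, and variables do not carry over. Pictures are saved under pics/ and viewed, and the job is handed in when it is done.

Besides the shell and the picture viewer there is one more tool, called as a command line: name --argument value ..., lists and objects as JSON in quotes. carry_out: Moves the arm, as the interface text tells. Its arguments: {"type":"object","properties":{"turn":{"type":"array"},"travel":{"type":"array"},"fingers":{"type":"array"},"newtons":{"type":"number"}},"required":["turn","travel","fingers"]}

```bash
ls; mkdir -p pics; cat > h.py <<'E'
import numpy as np, cv2
from plant import r, vision, ticket
E
python3 - <<'E'
from h import *
print(r.sense())
for n in ("top","side"):
    cv2.imwrite(f"pics/{n}0.png",vision.capture(n)); print(n,vision.camera_params(n))
print(r.sense()['time'])
E
```

```text
pics
{'time': 0.0, 'joints': array([-1.22889449e+00,  2.64767401e-01,  1.60534507e+00, -2.04750551e-05,
        1.27371829e+00, -3.68996319e-02]), 'qd': array([-0.00049664, -0.00011663,  0.0017198 , -0.00040887, -0.00072474,
       -0.0001749 ]), 'effort': array([ 2.20860464e-03, -5.02105951e+01, -3.56873202e+01,  7.29709701e-02,
        2.96512723e-02, -1.83616025e-04]), 'position': array([ 249.37518806, -626.48544371,  237.39403892]), 'tcp_rot': array([-2.59886931,  1.76274155,  0.0028517 ]), 'contact_force': array([-0.43729592, -0.19106356,  0.61635863]), 'ft_torque': array([-0.04704631,  0.01888749, -0.00566321]), 'gripper_width': 0.998869991711567}
top {'camera_matrix': array([[543.36961903,   0.        , 318.82622005],
       [  0.        , 543.36961903, 249.231567  ],
       [  0.        ,   0.        ,   1.        ]]), 'dist': array([-0.12525077,  0.        ,  0.        ,  0.        ,  0.        ]), 'eye': array([ 455.2556912 ,   43.96109477, 1029.67051081]), 'attitude': array([ 0.05305303, -0.0691513 , -1.56669413])}
side {'camera_matrix': array([[588.25372304,   0.        , 319.66094284],
       [  0.        , 588.25372304, 239.64332474],
       [  0.        ,   0.        ,   1.        ]]), 'dist': array([-0.09758465,  0.        ,  0.        ,  0.        ,  0.        ]), 'eye': array([ 574.23959437, -837.37627038,  799.42019616]), 'attitude': array([0.86104878, 0.04273664, 0.05090625])}
0.1
```

View pics/top0.png

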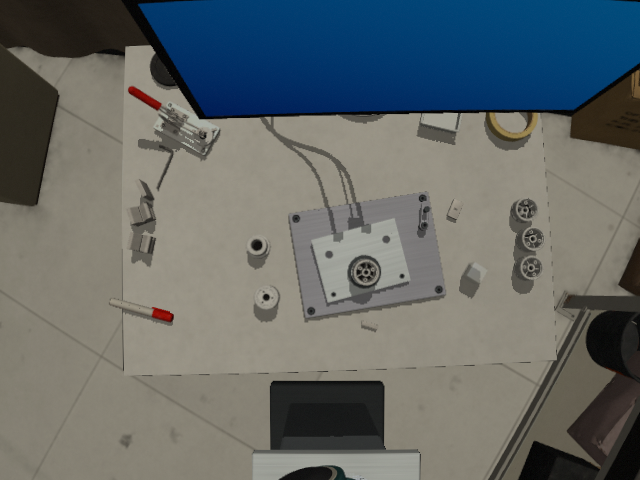

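View pics/side0.png

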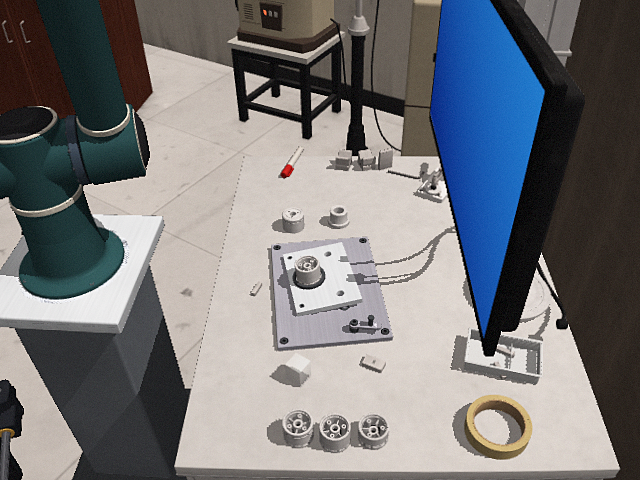

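The top view shows the sub-plate centred near (367,255), and the plate lying left of it around (362,260). The clip is at (424,215). Enlarging now.

```bash
python3 - <<'E'
import cv2
a=cv2.imread("pics/top0.png")[180:330,280:455]; cv2.imwrite("pics/top0z.png",cv2.resize(a,None,fx=4,fy=4,interpolation=cv2.INTER_CUBIC))
a=cv2.imread("pics/side0.png")[225:355,260:405]; cv2.imwrite("pics/side0z.png",cv2.resize(a,None,fx=4,fy=4,interpolation=cv2.INTER_CUBIC))
E
```

```text
(no output)
```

View pics/top0z.png

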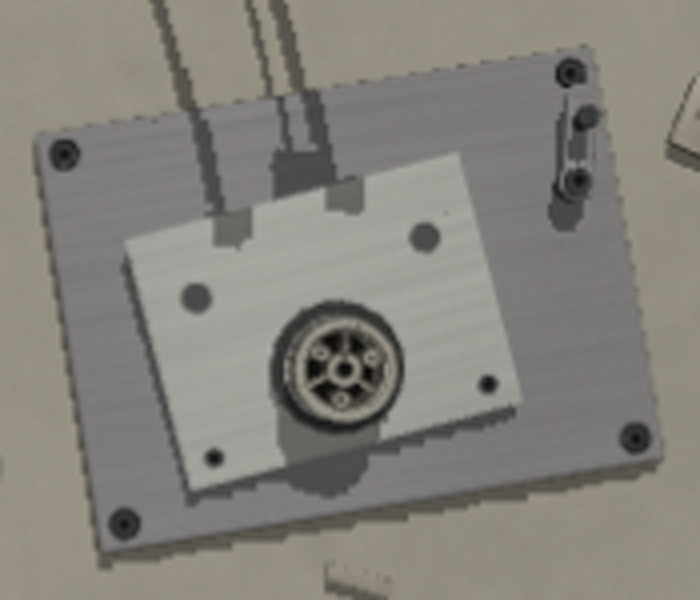

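View pics/side0z.png

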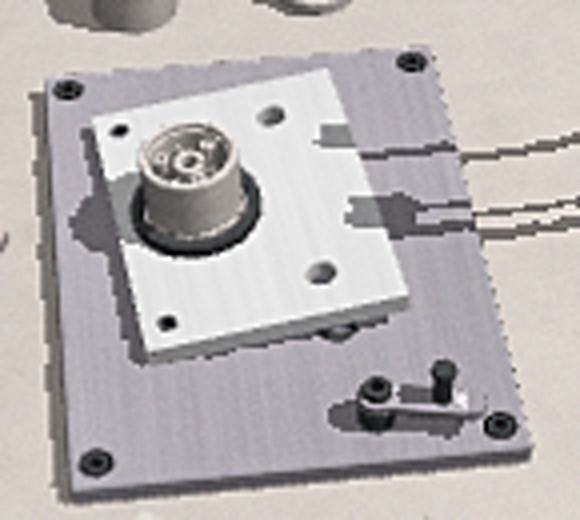

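```bash
cat >> h.py <<'E'
from scipy.optimize import least_squares
from scipy.spatial.transform import Rotation as R
def proj(P,c):
    A=R.from_rotvec(c['attitude']).as_matrix(); F=np.diag([1,-1,-1.])
    Rc=F@A.T; t=-Rc@c['eye']
    return cv2.projectPoints(np.asarray(P,float).reshape(-1,3),cv2.Rodrigues(Rc)[0],t,c['camera_matrix'],c['dist'])[0].reshape(-1,2)
def ray(uv,c,z):
    u=cv2.undistortPoints(np.array(uv,float).reshape(-1,1,2),c['camera_matrix'],c['dist']).reshape(-1,2)
    A=R.from_rotvec(c['attitude']).as_matrix()
    d=np.c_[u[:,0],-u[:,1],-np.ones(len(u))]@A.T
    return c['eye']+d*((np.broadcast_to(z,len(u))-c['eye'][2])/d[:,2])[:,None]
def rz(a): return np.array([[np.cos(a),-np.sin(a)],[np.sin(a),np.cos(a)]])
BASE=np.array([[100,135,12],[100,-135,12],[-100,-135,12],[-100,135,12]],float)
PL=np.array([[60,80,10],[60,-80,10],[-60,-80,10],[-60,80,10],[25,55,10],[25,-55,10]],float)
def fitbase(obs): # list of (uv,cam)
    f=lambda p,o: np.concatenate([(proj(R.from_euler('z',p[2]).apply(BASE)+[p[0],p[1],0],c)-uv).ravel() for uv,c in o])
    return least_squares(f,[450,0,0],args=(obs,),x_scale=[1,1,.01])
def fitplate(obs):
    f=lambda p,o: np.concatenate([(proj(R.from_euler('ZYX',p[3:]).apply(PL)+p[:3],c)-uv).ravel() for uv,c in o])
    return least_squares(f,[450,0,16,0,0,0],args=(obs,),x_scale=[1,1,1,.01,.01,.01])
E
python3 - <<'E'
from h import *
ct,cs=vision.camera_params('top'),vision.camera_params('side')
T=lambda a:np.array(a,float)/4+[280,180]-.375; S=lambda a:np.array(a,float)/4+[260,225]-.375
bt=T([[38,135],[590,48],[660,458],[103,550]]); bs=S([[430,48],[530,450],[72,490],[43,93]])
pt=T([[125,240],[459,153],[522,404],[190,492],[197,297],[425,237]]);ps=S([[328,70],[408,298],[148,352],[93,118],[271,116],[321,272]])
# order base: (+x,+y),(+x,-y),(-x,-y),(-x,+y)
for n,o,q in (("t",[(bt,ct)],[(pt,ct)]),("s",[(bs,cs)],[(ps,cs)]),("both",[(bt,ct),(bs,cs)],[(pt,ct),(ps,cs)])):
    b=fitbase(o);p=fitplate(q)
    print(n,b.x.round(3),np.abs(b.fun).max().round(2),p.x.round(3),np.abs(p.fun).max().round(2))
    if n!='s':
        rel=rz(-b.x[2])@(p.x[:2]-b.x[:2]);print(rel,p.x[3]-b.x[2])
b=b.x;print("base corners world",(R.from_euler('z',b[2]).apply(BASE)+[b[0],b[1],0]).round(1))
B=lambda P:(rz(b[2])@np.array(P)+b[:2])
print('pins',B([25,55]),B([25,-55]),'pivot',B([35,-112]))
for uvt,uvs,z in (([577,180],[376,383],34),([587,117],[444,368],49.5)):
    print(ray(T([uvt]),ct,z),ray(S([uvs]),cs,z))
for nm,uv,c,z in (("key",[350,325],ct,8),("key",None,None,0)):
    pass
print("bush,spare,check,gauge,key",ray([[257,245],[266,297],[473,277],[454,209],[370,325]],ct,[34,36,20,9,8]).round(0))
print("monitor bottom edge",ray([[200,117],[575,112]],ct,0).round(0),ray([[488,350]],cs,0))
E
```

```text
t [ 5.26657e+02 -5.71860e+01  1.62000e-01] 1.41 [ 5.14326e+02 -4.32720e+01  2.15940e+01  2.57000e-01 -8.30000e-02
  3.60000e-02] 0.51
[-9.93258291 15.71623389] 0.09552487741181118
s [ 5.25008e+02 -5.86710e+01  1.70000e-01] 2.93 [ 5.13401e+02 -3.73740e+01  1.25090e+01  2.62000e-01 -7.20000e-02
  2.00000e-03] 0.41
both [ 5.25855e+02 -5.77260e+01  1.65000e-01] 3.42 [ 5.14194e+02 -4.37580e+01  1.87120e+01  2.59000e-01 -7.50000e-02
 -6.00000e-03] 0.67
[-9.2040947  15.69568593] 0.09391674412219714
base corners world [[ 602.3   91.9   12. ]
 [ 646.7 -174.4   12. ]
 [ 449.4 -207.3   12. ]
 [ 405.    59.    12. ]]
pins [541.46477041   0.63802083] [ 559.56350327 -107.8628357 ] pivot [ 578.80565179 -162.44066747]
[[ 579.48683749 -161.16462259   34.        ]] [[ 577.6018331  -158.23852211   34.        ]]
[[ 606.68479741 -163.05572961   49.5       ]] [[ 606.2229407  -162.23989461   49.5       ]]
bush,spare,check,gauge,key [[ 540.  148.   34.]
 [ 445.  130.   36.]
 [ 483. -257.   20.]
 [ 613. -225.    9.]
 [ 393.  -63.    8.]]
monitor bottom edge [[ 795.  267.    0.]
 [ 817. -486.    0.]] [[ 810.06671749 -186.36994603    0.        ]]
```

```bash
python3 - <<'E'
from h import *
s=r.sense(); M=R.from_rotvec(s['tcp_rot']).as_matrix(); print(M.round(3))
a=np.arctan2(M[1,0],M[0,0]); b=np.array([525.9,-57.5,.163])
t=b[2]+np.pi/2
for k in (-1,0): print('turn z',t+k*np.pi-a)
B=lambda P:(rz(b[2])@np.array(P)+b[:2])
print('xpush start',B([-96,14]),'end',B([-69,14])); print('unit x',rz(b[2])[:,0])
print('ypush start',B([0,118]),'end',B([0,89]))
ct,cs=vision.camera_params('top'),vision.camera_params('side')
for n,c,o in(('top',ct,(280,180)),('side',cs,(260,225))):
  print(n,((proj(R.from_euler('z',b[2]).apply(BASE)+[b[0],b[1],0],c)-o+.375)*4).round(0).tolist())
E
```

```text
[[ 0.37  -0.929 -0.001]
 [-0.929 -0.37   0.002]
 [-0.002 -0.    -1.   ]]
turn z -0.2158286337265385
turn z 2.9257640198632546
xpush start [428.90058251 -59.26437162] end [455.54269446 -54.88283411]
unit x [0.98674489 0.16227917]
ypush start [506.75105828  58.93589666] end [511.45715413  30.32029494]
top [[34.0, 134.0], [593.0, 47.0], [667.0, 461.0], [101.0, 555.0]]
side [[433.0, 48.0], [534.0, 451.0], [70.0, 493.0], [45.0, 79.0]]
```

carry_out --turn '[[0,0,-0.1],[0,0,-0.1],[0,0,-0.016],[0,0,0],[0,0,0],[0,0,0],[0,0,0],[0,0,0],[0,0,0],[0,0,0],[0,0,0],[0,0,0]]' --travel '[[14.5,46,-6],[14.5,46,-6],[14.5,46,-6],[14.5,46,-6],[14.5,46,-6],[14.5,46,-6],[14.5,46,-6],[14.5,46,-6],[14.5,46,-6],[14.5,46,-6],[14.5,46,-6],[14.5,46,-6]]' --fingers '[0,0,0,0,0,0,0,0,0,0,0,0]'

```text
time: 1.3
position: [423.5, -73.2, 166.4]
tcp_rot: [-2.394, 2.034, -0.0]
contact_force: [-0.1, -0.3, -0.8]
gripper_width: 1.0
```

carry_out --turn '[[0,0,0],[0,0,0],[0,0,0],[0,0,0]]' --travel '[[5,16,-30],[0,0,-30],[0,0,0],[0,0,0]]' --fingers '[0,0,0,0]'

```text
time: 1.7
position: [427.9, -59.0, 106.4]
tcp_rot: [2.394, -2.033, -0.003]
contact_force: [0.7, -0.3, -0.2]
gripper_width: 0.998
```

carry_out --turn '[[0,0,0],[0,0,0],[0,0,0],[0,0,0],[0,0,0]]' --travel '[[0,0,-30],[0,0,-30],[0,0,-20],[0,0,-10],[0,0,0]]' --fingers '[0,0,0,0,0]'

```text
time: 2.2
position: [428.6, -59.7, 16.8]
tcp_rot: [2.393, -2.035, -0.001]
contact_force: [0.3, 0.4, 0.3]
gripper_width: 1.0
```

```bash
python3 - <<'E'
from h import *
print(r.sense()['position'],r.sense()['contact_force'])
a=vision.capture('side')[200:355,250:420]; cv2.imwrite("pics/side1z.png",cv2.resize(a,None,fx=4,fy=4,interpolation=cv2.INTER_CUBIC))
E
```

```text
[428.61668312 -59.70968956  16.78474457] [0.33265879 0.39608906 0.29040257]
```

View pics/side1z.png

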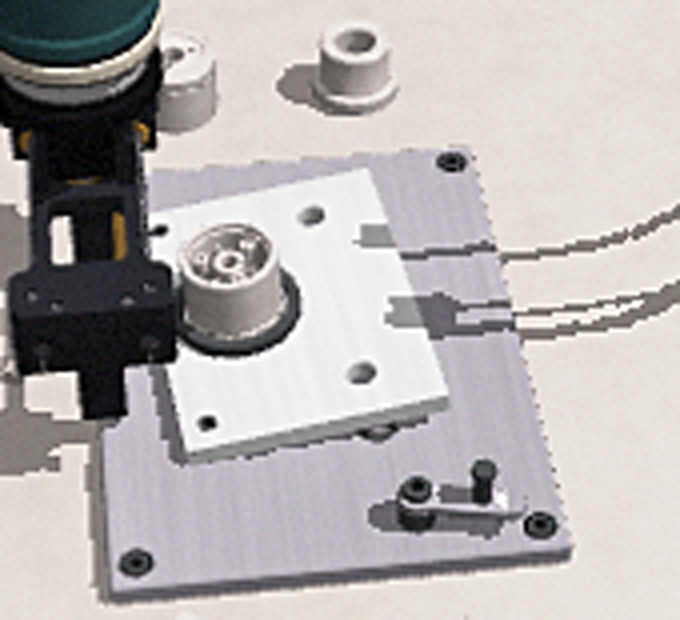

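carry_out --turn '[[0,0,0],[0,0,0],[0,0,0],[0,0,0],[0,0,0],[0,0,0],[0,0,0],[0,0,0],[0,0,0],[0,0,0]]' --travel '[[2.96,0.49,0],[2.96,0.49,0],[2.96,0.49,0],[2.96,0.49,0],[2.96,0.49,0],[1.97,0.32,0],[1.97,0.32,0],[1.97,0.32,0],[1.97,0.32,0],[0,0,0]]' --fingers '[0,0,0,0,0,0,0,0,0,0]'

```text
time: 3.25
position: [451.7, -55.4, 16.6]
tcp_rot: [-2.394, 2.033, -0.001]
contact_force: [-2.2, 0.3, -0.2]
gripper_width: 0.999
```

```bash
python3 - <<'E'
from h import *
print(r.sense()['position'],r.sense()['contact_force'])
a=vision.capture('side')[200:355,250:420]; cv2.imwrite("pics/side2z.png",cv2.resize(a,None,fx=4,fy=4,interpolation=cv2.INTER_CUBIC))
a=vision.capture('top')[180:330,280:455]; cv2.imwrite("pics/top2z.png",cv2.resize(a,None,fx=4,fy=4,interpolation=cv2.INTER_CUBIC))
E
```

```text
[451.70839121 -55.38355186  16.56872538] [-2.2252486   0.32071674 -0.20174928]
```

View pics/side2z.png

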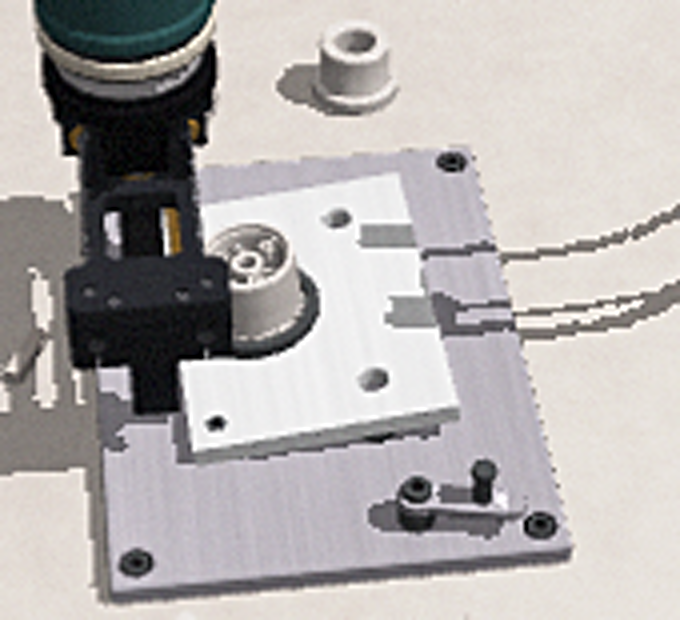

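View pics/top2z.png

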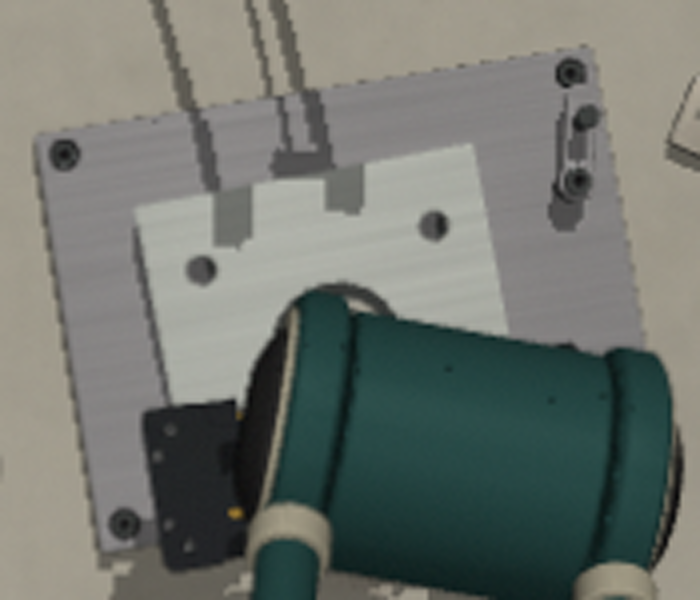

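```bash
cat >> h.py <<'E'
B0=np.array([525.9,-57.5,.163])
def fit2(obs,pitch=None):
    # obs: list of (idx,uv,cam); pose x,y,yaw with tilt about near edge by pitch
    def pose(p):
        t=-p[3]; z=12+60*np.sin(t)
        return R.from_euler('ZYX',[p[2],p[3],0]).apply(PL)+[p[0],p[1],z]
    f=lambda p:np.concatenate([(proj(pose(p)[i],c)-uv).ravel() for i,uv,c in obs]+[[(p[3]-pitch)*1e3] if pitch is not None else []])
    q=least_squares(f,[520,-45,.2,-.08],x_scale=[1,1,.01,.01])
    p=q.x; rel=rz(-B0[2])@(p[:2]-B0[:2]); a=p[2]-B0[2]
    hl=rel+rz(a)@[25,55]-[25,55]; hr=rel+rz(a)@[25,-55]-[25,-55]
    print('rel',rel.round(1),'yaw',a.round(3),'pitch',p[3].round(3),'L err',hl.round(1),'R err',hr.round(1),'maxres',np.abs(q.fun).max().round(2))
    return q
E
python3 - <<'E'
from h import *
ct,cs=vision.camera_params('top'),vision.camera_params('side')
T=lambda a:np.array(a,float)/4+[280,180]-.375; S=lambda a:np.array(a,float)/4+[250,200]-.375
q=([0,1,4,5],T([[135,209],[472,145],[201,270],[434,225]]),ct)
w=([0,1,2,4,5],S([[400,174],[459,408],[190,455],[337,217],[373,379]]),cs)
fit2([q]);fit2([w]);fit2([q,w])
E
```

```text
rel [-0.5 11.7] yaw 0.031 pitch -0.032 L err [-2.2 12.5] R err [ 1.1 12.5] maxres 0.46
rel [-0.9 12.4] yaw 0.022 pitch -0.11 L err [-2.1 13. ] R err [ 0.3 13. ] maxres 0.51
rel [-0.7 12.7] yaw 0.026 pitch -0.105 L err [-2.1 13.3] R err [ 0.7 13.4] maxres 0.87
```

```bash
python3 - <<'E'
from h import *
s=r.sense();print(s['joints'].round(2),s['position'])
B=lambda P:(rz(B0[2])@np.array(P)+B0[:2])
print(B([0,116]),B([0,90]),rz(B0[2])@[0,-1])
M=R.from_rotvec(s['tcp_rot']).as_matrix(); print(np.arctan2(M[1,0],M[0,0]))
E
```

```text
[-0.18  0.11  2.25 -0.    0.78  1.23] [451.74004028 -55.48617242  16.68234825]
[507.07561662  56.96240689] [511.29487496  31.30703983] [ 0.16227917 -0.98674489]
-1.4081433294034245
```

carry_out --turn '[[0,0,0],[0,0,0],[0,0,0],[0,0,0],[0,0,0],[0,0,0]]' --travel '[[-5,-0.8,0],[-10,-1.6,0],[0,0,15],[0,0,30],[0,0,40],[0,0,20]]' --fingers '[0,0,0,0,0,0]'

```text
time: 3.95
position: [438.0, -58.5, 125.2]
tcp_rot: [-2.392, 2.032, -0.008]
contact_force: [0.4, -0.0, 0.3]
gripper_width: 1.001
```

carry_out --turn '[[0,0,0.1428],[0,0,0.1428],[0,0,0.1428],[0,0,0.1428],[0,0,0.1428],[0,0,0.1428],[0,0,0.1428],[0,0,0.1428],[0,0,0.1428],[0,0,0.1428],[0,0,0.1428],[0,0,0]]' --travel '[[6.3,10.5,0],[6.3,10.5,0],[6.3,10.5,0],[6.3,10.5,0],[6.3,10.5,0],[6.3,10.5,0],[6.3,10.5,0],[6.3,10.5,0],[6.3,10.5,0],[6.3,10.5,0],[6,10.5,0],[0,0,0]]' --fingers '[0,0,0,0,0,0,0,0,0,0,0,0]'

```text
time: 5.15
position: [506.0, 58.2, 122.2]
tcp_rot: [-3.131, -0.257, -0.003]
contact_force: [-0.2, 0.9, -0.9]
gripper_width: 0.999
```

```bash
python3 - <<'E'
from h import *
s=r.sense();print(s['joints'].round(2),s['position'])
M=R.from_rotvec(s['tcp_rot']).as_matrix(); print(np.arctan2(M[1,0],M[0,0]))
print(rz(-B0[2])@(s['position'][:2]-B0[:2]))
E
```

```text
[ 0.07  0.06  2.07  0.    1.01 -0.1 ] [505.98940864  58.19044232 122.19770123]
0.16394000657918473
[ -0.8725256  117.38802661]
```

carry_out --turn '[[0,0,0],[0,0,0],[0,0,0],[0,0,0],[0,0,0],[0,0,0]]' --travel '[[0,0,-40],[0,0,-35],[0,0,-20],[0,0,-10],[0,0,0],[1.3,-7.9,0]]' --fingers '[0,0,0,0,0,0]'

```text
time: 5.75
position: [507.2, 49.8, 17.6]
tcp_rot: [-3.131, -0.255, -0.002]
contact_force: [-0.0, -0.1, 0.9]
gripper_width: 1.001
```

carry_out --turn '[[0,0,0],[0,0,0],[0,0,0],[0,0,0],[0,0,0],[0,0,0],[0,0,0]]' --travel '[[0.32,-1.97,0],[0.32,-1.97,0],[0.32,-1.97,0],[0.32,-1.97,0],[0.32,-1.97,0],[0.32,-1.97,0],[0,0,0]]' --fingers '[0,0,0,0,0,0,0]'

```text
time: 6.45
position: [508.4, 37.8, 16.7]
tcp_rot: [3.131, 0.255, -0.0]
contact_force: [-0.2, 2.4, 1.0]
gripper_width: 0.997
```

```bash
python3 - <<'E'
from h import *
s=r.sense();print(rz(-B0[2])@(s['position'][:2]-B0[:2]),s['position'],r.sense()['contact_force'])
a=vision.capture('side')[200:355,250:420]; cv2.imwrite("pics/side3z.png",cv2.resize(a,None,fx=4,fy=4,interpolation=cv2.INTER_CUBIC))
a=vision.capture('top')[180:330,280:455]; cv2.imwrite("pics/top3z.png",cv2.resize(a,None,fx=4,fy=4,interpolation=cv2.INTER_CUBIC))
E
```

```text
[-1.77149756 96.82469407] [508.43935314  37.75379465  16.70936214] [-0.24718446  2.36992368  1.00049241]
```

View pics/side3z.png

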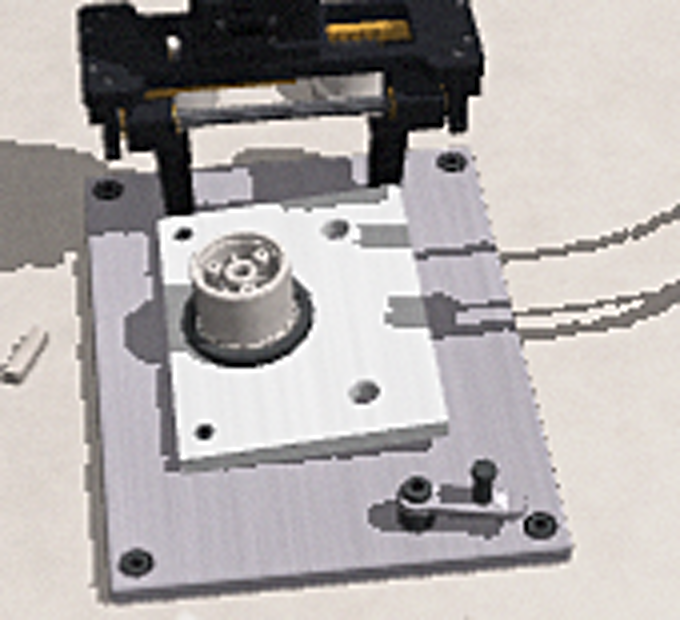

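View pics/top3z.png

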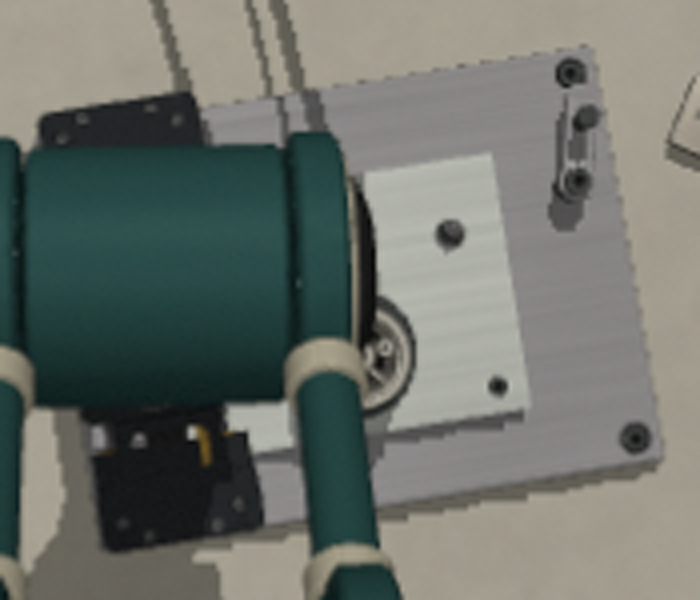

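```bash
python3 - <<'E'
from h import *
ct,cs=vision.camera_params('top'),vision.camera_params('side')
T=lambda a:np.array(a,float)/4+[280,180]-.375; S=lambda a:np.array(a,float)/4+[250,200]-.375
q=([1,2,5],T([[492,154],[527,408],[451,233]]),ct)
w=([1,2,3,4,5],S([[448,422],[182,460],[160,218],[335,229],[363,392]]),cs)
fit2([q],-.09);fit2([w]);fit2([q,w])
E
```

```text
rel [-2.   6.8] yaw -0.022 pitch -0.09 L err [-0.8  6.2] R err [-3.3  6.2] maxres 0.38
rel [-4.1  8.5] yaw -0.003 pitch -0.081 L err [-4.   8.4] R err [-4.3  8.4] maxres 0.33
rel [-3.7  7.1] yaw -0.008 pitch -0.099 L err [-3.2  6.9] R err [-4.1  6.9] maxres 0.86
```

carry_out --turn '[[0,0,0],[0,0,0],[0,0,0],[0,0,0],[0,0,0]]' --travel '[[0.6,-1.95,0],[0.6,-1.95,0],[0.6,-1.95,0],[0.3,-1,0],[0,0,0]]' --fingers '[0,0,0,0,0]'

```text
time: 7.05
position: [510.2, 30.9, 16.4]
tcp_rot: [3.131, 0.255, -0.002]
contact_force: [0.2, 2.4, -2.7]
gripper_width: 1.001
```

```bash
python3 - <<'E'
from h import *
s=r.sense();print(rz(-B0[2])@(s['position'][:2]-B0[:2]),s['position'],r.sense()['contact_force'])
a=vision.capture('side')[200:355,250:420]; cv2.imwrite("pics/side4z.png",cv2.resize(a,None,fx=4,fy=4,interpolation=cv2.INTER_CUBIC))
a=vision.capture('top')[180:330,280:455]; cv2.imwrite("pics/top4z.png",cv2.resize(a,None,fx=4,fy=4,interpolation=cv2.INTER_CUBIC))
E
```

```text
[-1.16813549 89.76610879] [510.18017891  30.88668482  16.36445879] [ 0.23491127  2.37594442 -2.6582535 ]
```

View pics/side4z.png

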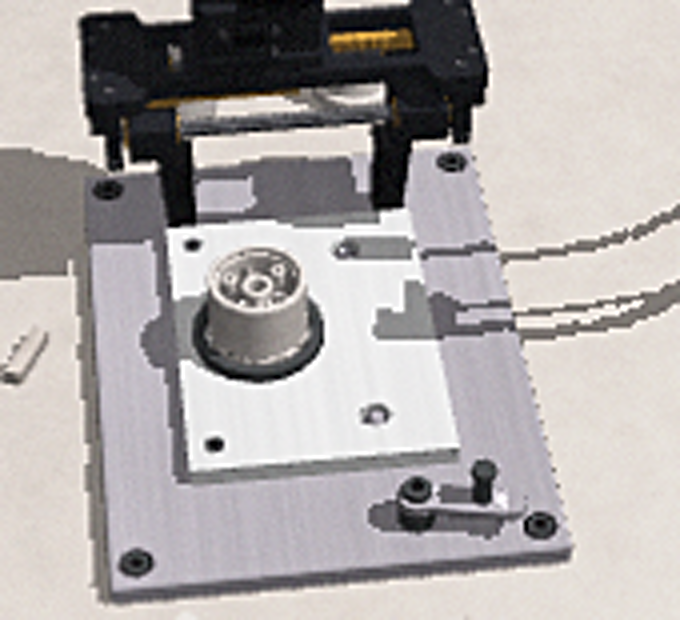

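View pics/top4z.png

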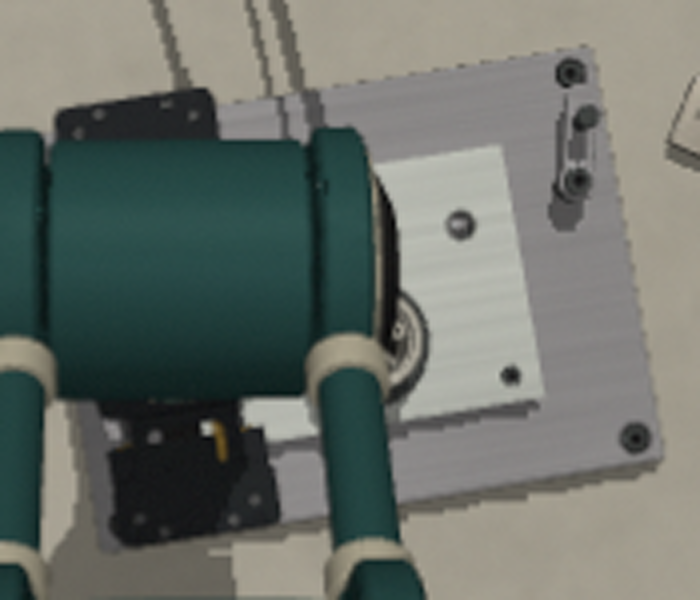

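carry_out --turn '[[0,0,0],[0,0,0],[0,0,0],[0,0,0],[0,0,0],[0,0,0],[0,0,0]]' --travel '[[-0.8,5,0],[-1.6,10,0],[0,0,20],[0,0,40],[0,0,40],[-30,30,20],[-30,30,20]]' --fingers '[0,0,0.5,1,1,1,1]'

```text
time: 7.85
position: [448.8, 106.9, 158.9]
tcp_rot: [-3.131, -0.252, -0.005]
contact_force: [0.5, 0.4, 1.0]
gripper_width: 0.57
```

```bash
python3 - <<'E'
from h import *
s=r.sense();print(s['position'],r.sense()['contact_force'],s['gripper_width'])
a=vision.capture('side')[200:355,250:420]; cv2.imwrite("pics/side5z.png",cv2.resize(a,None,fx=4,fy=4,interpolation=cv2.INTER_CUBIC))
a=vision.capture('top')[180:330,280:455]; cv2.imwrite("pics/top5z.png",cv2.resize(a,None,fx=4,fy=4,interpolation=cv2.INTER_CUBIC))
E
```

```text
[448.77998866 106.91512459 158.93656697] [0.47034352 0.41779084 1.01965073] 0.5699622120199865
```

View pics/side5z.png

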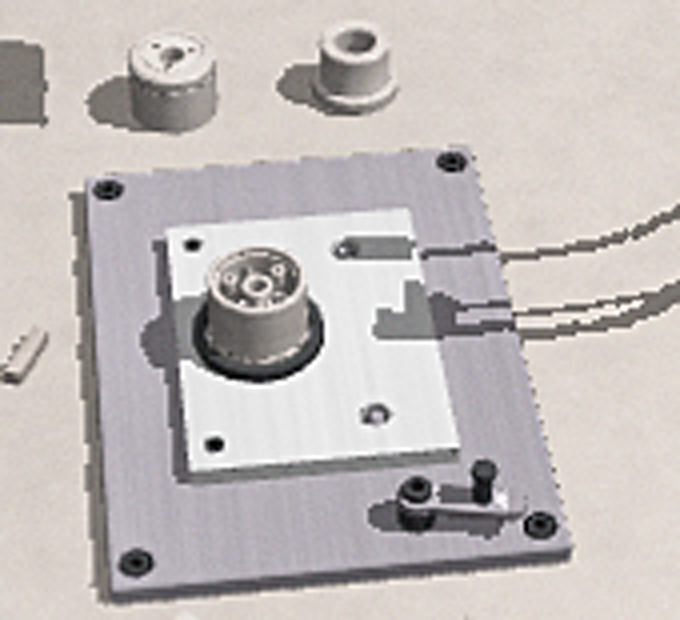

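View pics/top5z.png

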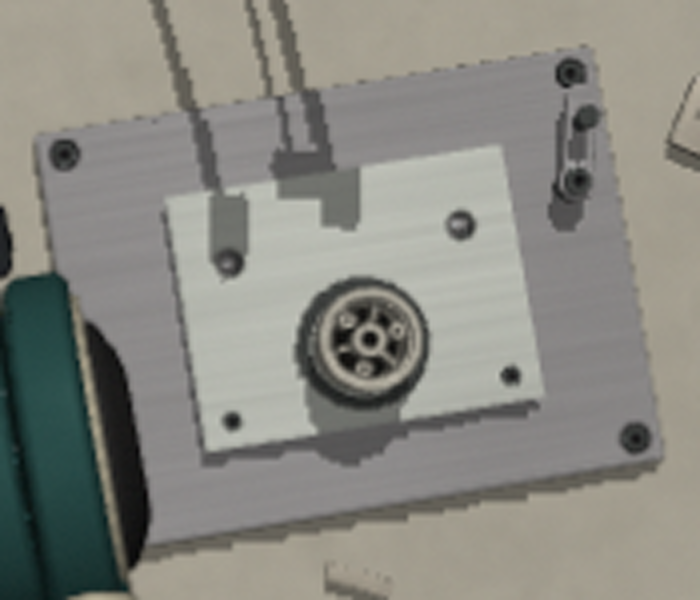

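```bash
python3 - <<'E'
from h import *
ct,cs=vision.camera_params('top'),vision.camera_params('side')
T=lambda a:np.array(a,float)/4+[280,180]-.375; S=lambda a:np.array(a,float)/4+[250,200]-.375
q=([0,1,2,3,4,5],T([[165,199],[503,147],[544,402],[206,455],[229,262],[461,224]]),ct)
w=([0,1,2,3,4,5],S([[409,210],[459,449],[190,470],[167,230],[346,248],[376,413]]),cs)
p=fit2([q,w]); fit2([w]); fit2([q])
f=fitplate([(q[1],ct),(w[1],cs)]);print(f.x.round(3),np.abs(f.fun).max())
s=fitplate([(w[1],cs)]);print(s.x.round(3))
b=B0;
for n,c,o in(('top',ct,(280,180)),('side',cs,(250,200))):
  for P in ([[*p] for p in (R.from_euler('z',b[2]).apply(PL+[0,0,12])+[b[0],b[1],0])],):
    print(n,((proj(P,c)-o+.375)*4).round(0).tolist())
E
```

```text
rel [-1.2 -0.4] yaw -0.005 pitch -0.015 L err [-0.9 -0.6] R err [-1.4 -0.6] maxres 0.95
rel [-1.1  1.2] yaw -0.001 pitch 0.002 L err [-1.   1.2] R err [-1.2  1.2] maxres 0.4
rel [-1.2 -0.6] yaw -0.004 pitch -0.034 L err [-1.  -0.7] R err [-1.4 -0.7] maxres 0.94
[ 5.24685e+02 -5.83730e+01  1.36700e+01  1.59000e-01 -1.00000e-03
 -5.00000e-03] 0.8811586588953446
[ 5.24668e+02 -5.74160e+01  1.27100e+01  1.61000e-01  2.00000e-03
 -4.00000e-03]
top [[163.0, 197.0], [499.0, 143.0], [543.0, 396.0], [204.0, 451.0], [228.0, 262.0], [459.0, 225.0]]
side [[412.0, 210.0], [463.0, 449.0], [193.0, 473.0], [170.0, 230.0], [348.0, 250.0], [377.0, 415.0]]
```

The plate has dropped: the pins show in both holes at (229,262) and (461,224), and the fitted tilt is about 0. I'll press lightly on the bare area behind the nest to make sure it's down.

carry_out --turn '[[0,0,-0.1428],[0,0,-0.1428],[0,0,-0.1428],[0,0,-0.1428],[0,0,-0.1428],[0,0,-0.1428],[0,0,-0.1428],[0,0,-0.1428],[0,0,-0.1428],[0,0,-0.1428],[0,0,-0.1428],[0,0,0]]' --travel '[[10.4,-14.4,0],[10.4,-14.4,0],[10.4,-14.4,0],[10.4,-14.4,0],[10.4,-14.4,0],[10.4,-14.4,0],[10.4,-14.4,0],[10.4,-14.4,0],[10.4,-14.4,0],[10.4,-14.4,0],[10.4,-14.4,0],[0,0,0]]' --fingers '[1,1,1,1,1,1,1,1,1,1,1,1]'

```text
time: 9.15
position: [563.8, -53.7, 156.4]
tcp_rot: [2.392, -2.036, 0.002]
contact_force: [-0.0, 0.4, 0.3]
gripper_width: 0.003
```

carry_out --turn '[[0,0,0],[0,0,0],[0,0,0],[0,0,0],[0,0,0],[0,0,0]]' --travel '[[0,0,-40],[0,0,-40],[0,0,-30],[0,0,-15],[0,0,-5],[0,0,0]]' --fingers '[1,1,1,1,1,1]'

```text
time: 9.75
position: [562.7, -52.0, 26.7]
tcp_rot: [2.396, -2.032, -0.0]
contact_force: [1.0, -0.2, 0.6]
gripper_width: 0.002
```

carry_out --turn '[[0,0,0],[0,0,0],[0,0,0],[0,0,0],[0,0,0]]' --travel '[[0,0,-1.5],[0,0,-1.5],[0,0,-1],[0,0,-1],[0,0,0]]' --fingers '[1,1,1,1,1]'

```text
time: 10.25
position: [563.3, -52.4, 22.4]
tcp_rot: [-2.394, 2.033, -0.002]
contact_force: [-0.2, 0.3, 3.5]
gripper_width: 0.005
```

carry_out --turn '[[0,0,0],[0,0,0],[0,0,0],[0,0,0],[0,0,0],[0,0,0],[0,0,0],[0,0,0],[0,0,0],[0,0,0]]' --travel '[[0,0,-1],[0,0,0],[0,0,25],[0,0,40],[11,-36,0],[11,-36,0],[11,-36,0],[10,-37,0],[0,0,-20],[0,0,0]]' --fingers '[1,1,1,1,1,1,1,1,1,1]'

```text
time: 11.25
position: [603.6, -197.8, 63.0]
tcp_rot: [2.391, -2.035, -0.007]
contact_force: [-0.5, 0.9, -0.9]
gripper_width: 0.004
```

```bash
python3 - <<'E'
from h import *
s=r.sense();print(rz(-B0[2])@(s['position'][:2]-B0[:2]),s['position'],r.sense()['contact_force'])
a=vision.capture('side')[200:355,250:450]; cv2.imwrite("pics/side6z.png",cv2.resize(a,None,fx=4,fy=4,interpolation=cv2.INTER_CUBIC)[:600])
E
```

```text
[  53.85288376 -151.06474094] [ 603.55371803 -197.8231596    63.03634086] [-0.4548175   0.88122355 -0.88215103]
```

View pics/side6z.png

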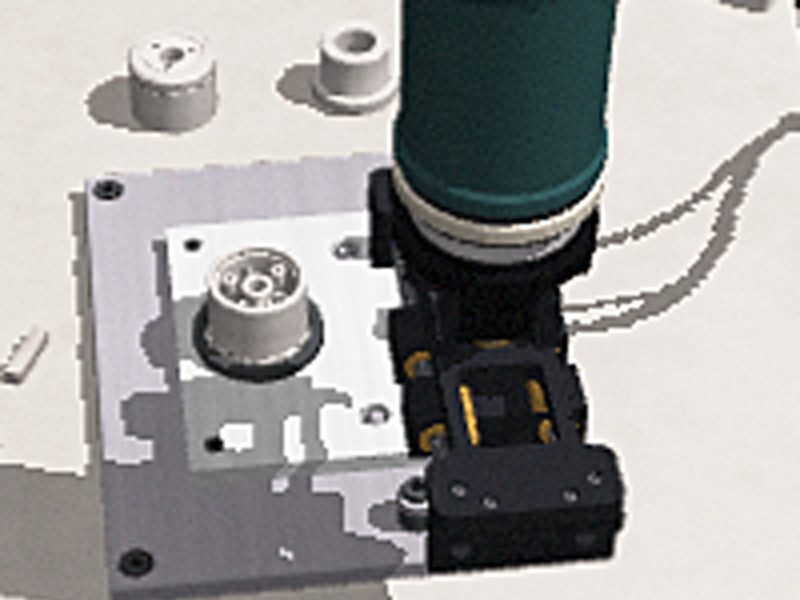

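carry_out --turn '[[0,0,0],[0,0,0],[0,0,0],[0,0,0]]' --travel '[[3,0.5,-12],[0,0,-8],[0,0,-5],[0,0,0]]' --fingers '[1,1,1,1]'

```text
time: 11.7
position: [607.8, -195.9, 39.5]
tcp_rot: [2.395, -2.032, -0.003]
contact_force: [0.4, 0.4, -0.2]
gripper_width: 0.004
```

carry_out --turn '[[0,0,0],[0,0,0],[0,0,0],[0,0,0],[0,0,0]]' --travel '[[-0.65,3.95,0],[-0.65,3.95,0],[-0.65,3.95,0],[-0.65,3.95,0],[0,0,0]]' --fingers '[1,1,1,1,1]'

```text
time: 12.2
position: [606.8, -180.9, 41.4]
tcp_rot: [-2.395, 2.033, -0.003]
contact_force: [1.3, -0.3, -0.1]
gripper_width: 0.008
```

carry_out --turn '[[0,0,0],[0,0,0],[0,0,0],[0,0,0],[0,0,0],[0,0,0],[0,0,0],[0,0,0]]' --travel '[[-0.5,2.95,0],[-0.5,2.95,0],[-0.5,2.95,0],[-0.5,2.95,0],[-0.5,2.95,0],[-0.5,2.95,0],[-0.5,2.95,0],[0,0,0]]' --fingers '[1,1,1,1,1,1,1,1]'

```text
time: 13.0
position: [601.3, -160.0, 40.2]
tcp_rot: [2.394, -2.032, -0.003]
contact_force: [-1.3, -3.3, 1.9]
gripper_width: 0.006
```

```bash
python3 - <<'E'
from h import *
s=r.sense();print(rz(-B0[2])@(s['position'][:2]-B0[:2]),s['position'],r.sense()['contact_force'])
a=vision.capture('side')[200:355,250:450]; cv2.imwrite("pics/side7z.png",cv2.resize(a,None,fx=4,fy=4,interpolation=cv2.INTER_CUBIC)[:600])
a=vision.capture('top')[180:330,280:455]; cv2.imwrite("pics/top7z.png",cv2.resize(a,None,fx=4,fy=4,interpolation=cv2.INTER_CUBIC))
E
```

```text
[  57.79696283 -113.37108526] [ 601.32862285 -159.98909572   40.23622028] [-1.34205129 -3.27992379  1.91334324]
```

View pics/side7z.png

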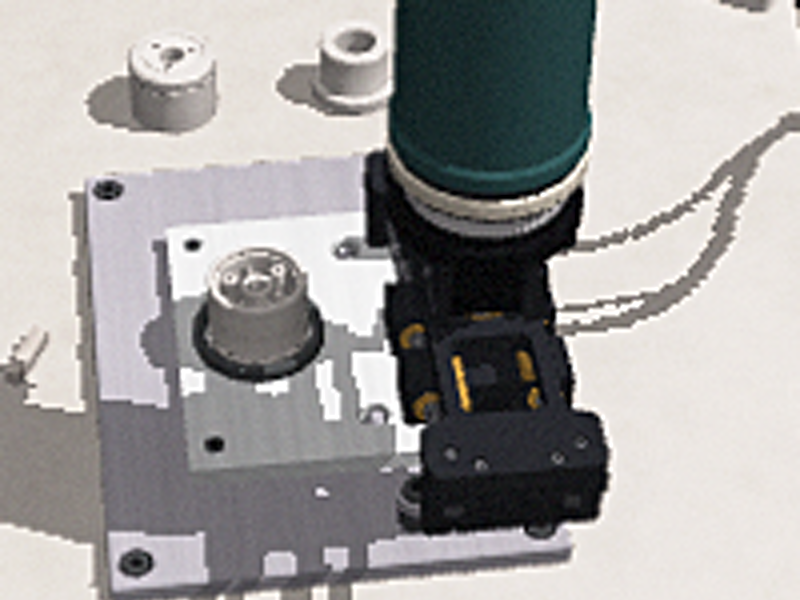

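View pics/top7z.png

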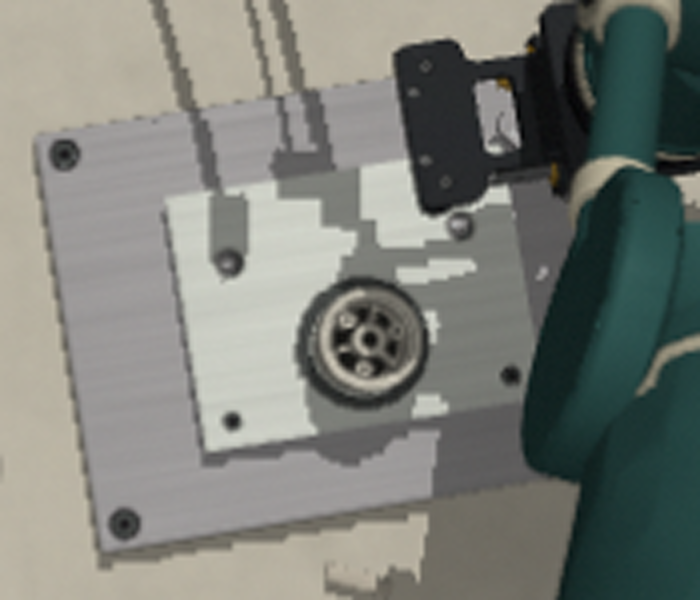

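carry_out --turn '[[0,0,0],[0,0,0],[0,0,0],[0,0,0],[0,0,0],[0,0,0],[0,0,0]]' --travel '[[1,-5.9,0],[0,0,0],[8.9,1.5,0],[8.9,1.4,0],[-2.5,15.3,0],[-2.5,15.3,0],[0,0,0]]' --fingers '[1,1,1,1,1,1,1]'

```text
time: 13.8
position: [615.3, -129.9, 40.2]
tcp_rot: [2.397, -2.031, -0.003]
contact_force: [-0.1, -0.5, 0.3]
gripper_width: -0.001
```

carry_out --turn '[[0,0,0],[0,0,0],[0,0,0],[0,0,0],[0,0,0],[0,0,0],[0,0,0],[0,0,0]]' --travel '[[-2.96,-0.49,0],[-2.96,-0.49,0],[-2.96,-0.49,0],[-2.96,-0.49,0],[-2.96,-0.49,0],[-2.96,-0.49,0],[-2.96,-0.49,0],[0,0,0]]' --fingers '[1,1,1,1,1,1,1,1]'

```text
time: 14.6
position: [596.9, -135.8, 41.8]
tcp_rot: [-2.392, 2.033, -0.003]
contact_force: [2.8, 2.8, 2.1]
gripper_width: 0.002
```

```bash
python3 - <<'E'
from h import *
s=r.sense();print(rz(-B0[2])@(s['position'][:2]-B0[:2]),s['position'],r.sense()['contact_force'])
a=vision.capture('side')[200:355,250:450]; cv2.imwrite("pics/side8z.png",cv2.resize(a,None,fx=4,fy=4,interpolation=cv2.INTER_CUBIC)[:600])
E
```

```text
[ 57.3813013  -88.78671192] [ 596.92893932 -135.79804424   41.75189287] [2.7684448  2.79123899 2.07537075]
```

View pics/side8z.png

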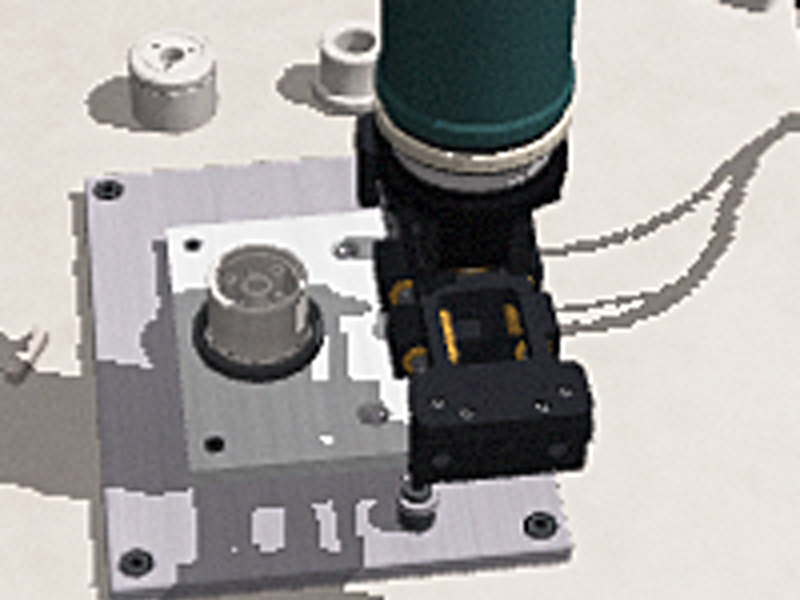

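carry_out --turn '[[0,0,0],[0,0,0],[0,0,0],[0,0,0],[0,0,0]]' --travel '[[-1.97,-0.32,0],[-1.97,-0.32,0],[-1.97,-0.32,0],[-1,-0.16,0],[0,0,0]]' --fingers '[1,1,1,1,1]'

```text
time: 15.15
position: [589.6, -136.9, 41.2]
tcp_rot: [-2.391, 2.033, -0.002]
contact_force: [4.5, 4.7, 0.4]
gripper_width: 0.003
```

carry_out --turn '[[0,0,0],[0,0,0],[0,0,0]]' --travel '[[-1,-0.16,0],[-1,-0.16,0],[0,0,0]]' --fingers '[1,1,1]'

```text
time: 15.45
position: [589.3, -137.0, 41.4]
tcp_rot: [-2.389, 2.032, -0.006]
contact_force: [8.7, 6.5, -2.7]
gripper_width: 0.005
```

carry_out --turn '[[0,0,0],[0,0,0],[0,0,0],[0,0,0],[0,0,0],[0,0,0],[0,0,0],[0,0,0],[0,0,0]]' --travel '[[4.9,0.8,0],[9.9,1.6,0],[0,0,30],[0,0,40],[0,0,40],[-30,-40,0],[-30,-40,0],[-30,-40,0],[-30,-40,0]]' --fingers '[1,1,1,1,1,1,1,1,1]'

```text
time: 16.35
position: [479.9, -296.9, 150.8]
tcp_rot: [2.394, -2.032, -0.001]
contact_force: [0.8, -0.3, 0.2]
gripper_width: 0.002
```

carry_out --turn '[[0,0,0],[0,0,0],[0,0,0],[0,0,0],[0,0,0]]' --travel '[[-30,-40,0],[-20,-40,0],[-10,-45,0],[0,-45,0],[0,0,0]]' --fingers '[1,1,1,1,1]'

```text
time: 16.85
position: [420.1, -470.9, 150.7]
tcp_rot: [2.388, -2.038, 0.003]
contact_force: [-0.7, -0.0, -0.2]
gripper_width: 0.005
```

```bash
python3 - <<'E'
from h import *
s=r.sense();print(s['position'],r.sense()['contact_force'])
A=vision.capture('side'); cv2.imwrite("pics/side9.png",A);a=A[200:355,250:450]; cv2.imwrite("pics/side9z.png",cv2.resize(a,None,fx=4,fy=4,interpolation=cv2.INTER_CUBIC)[:600])
a=vision.capture('top')[180:330,240:440+55]; cv2.imwrite("pics/top9z.png",cv2.resize(a,None,fx=3,fy=3,interpolation=cv2.INTER_CUBIC))
E
```

```text
[ 420.06716887 -470.90785855  150.6889671 ] [-0.68786227 -0.04053416 -0.1934788 ]
```

View pics/side9z.png

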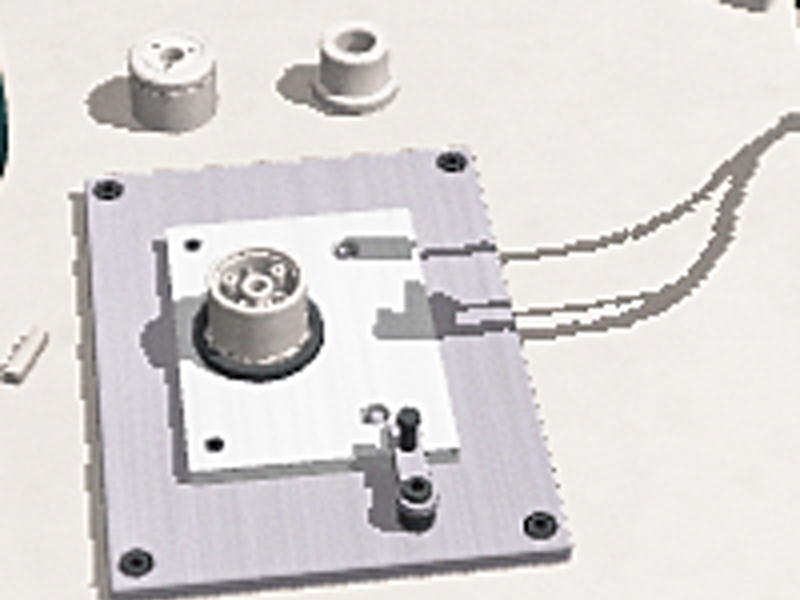

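View pics/top9z.png

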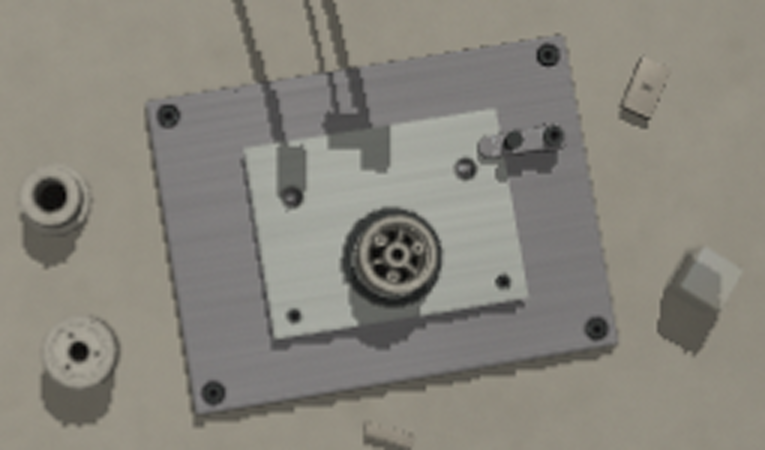

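```bash
python3 - <<'E'
from h import *
ct,cs=vision.camera_params('top'),vision.camera_params('side')
f=lambda u:np.array([u],float)/3+[240,180]-.333
g=lambda u:np.array([u],float)/4+[250,200]-.375
for F,c,p,q in((f,ct,(553,136),(512,141)),(g,cs,(416,488),(408,416))):
    d=(ray(F(q),c,49.5)-ray(F(p),c,34))[0]
    print(d,np.hypot(*d[:2]),'clip angle',np.arctan2(d[1],d[0])-B0[2]+.35)
E
```

```text
[-5.14250568 28.46638344 15.5       ] 28.92715594079938 clip angle 1.936520615029706
[-4.34214632 27.6204766  15.5       ] 27.959702467170455 clip angle 1.9137276212188064
```

The clip is at its stop, the plate is flat, the housing is in its nest, and the arm is clear. Handing in.

```bash
python3 - <<'E'
from h import *
print(ticket.close_job())
E
```

```text
the job is handed in; nothing more can be done
None
```

I seated the fixture plate on both pins, swung the clip over its edge to the stop, and handed the job in at about 17 s of the 67 s allowed. No verdict is given at hand-in.

I pushed the near edge with both open fingers to square the plate up. I then pushed its left edge sideways until both holes dropped over the pins. A light press on the bare area behind the nest met the plate's top at z = 22.4 mm, against 22 mm when seated. I turned the clip in two pushes on its pin, until the force rose and it stopped moving.

**Last checks:**
- **Plate:** both pins show in the holes. My fit gave a tilt of about 0.005 rad or less.
- **Hole position:** the fit put the holes 1 to 1.6 mm from the pins, more than the 0.8 mm play the holes allow. I put this down to error in my measured sub-plate position.
- **Height:** fitted plate heights were 12.7 and 13.7 mm, against 12 mm when seated. I went by the press, which agreed with the seated height.
- **Clip:** the angle measured 1.94 rad from the top view and 1.91 rad from the side (stop at 1.92).
- **Surroundings:** the housing stands upright in its nest, the loose parts look undisturbed, and the arm is well clear.

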